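Stand the measuring cup ready and turn the jar carousel to the turquoise jar

TASK

First lift the copper measuring cup up off its hook and stand it upright in the middle of the cork pad at the front of the jar carousel, and let go of it. Then gently turn the carousel, without spinning it fast, until the jar with the turquoise lid faces front, squarely behind the cup, and finish while still gripping or pressing that turntable (by any jar or its knob) to hold it still there. Leave the bowl, the owl and the little house where they are.

Things in the scene. Friction and masses are not known exactly. Their poses are not given: they have to be found in the camera images.
- cup: Loose copper cup, 90 g, hanging on the hook. Origin: centre of its underside; z up. Rim 60 mm across, 50 mm high. Rigid overhead handle: wooden bar along the cup's y, 86 long, 12 thick (x), from 110 to 120 mm above the origin, on thin wires at y = +-38; on the bar's middle stands a wooden grip block, 22 (y) x 16 (x) mm, from 120 to 150 mm. The hook rod runs along x under the bar's middle.
- hook_stand: Fixed dark steel stand; origin: centre of its round foot (100 mm across). A 16 mm post rises 200 mm; a level 8 mm rod (centre 180 mm up) runs from it along the stand's -x and turns up at its end, 94 mm out, to a tip 206 mm up. The cup's bar hangs 65 mm out. To unhook: raise 25 to 45 mm (more, and the rim strikes the rod), then draw out along the stand's -x at least 70 mm before rising further.
- carousel: Fixed wooden base; origin on the turning axis at shelf height. Its own -x is the FRONT, where the cork pad is. On it turns a 200 mm wooden disc (top 30 mm up) with four jars fixed in it 90 deg apart, 65 mm from the axis, 52 mm across: three cream lids, the marked one turquoise (lid and band). Lid tops (46 mm across) are 113 mm up; each has a round knob 22 mm across from 113 to 139 mm.
- pad (a point): Centre of the top of the round cork pad (80 mm across, top 18 mm above the shelf) on the carousel's tongue, 155 mm in front of the turning axis. Axes as the carousel's.
- marked_knob (a point): Centre of the knob on the turquoise lid, 126 mm above the shelf, 65 mm from the turning axis; it moves round with the turntable. It faces front when it lies on the carousel's -x side of the axis, in line with the axis and the pad.
- turntable (a joint): Angle of the turntable on its base (rad), counter-clockwise from above is positive; 0 = turquoise jar at the back (carousel's +x), +pi or -pi = turquoise jar at the front. Turns freely either way with light friction (about 0.02 N m) and stays where it stops.
- bowl: Bystander: speckled stoneware bowl, 120 mm across, 55 mm tall, origin under its centre.
- owl: Bystander: brown ceramic owl bank, 84 mm across, about 122 mm tall, origin under its centre.
- pueblo_house: Bystander: painted wooden pueblo house, 80 x 120 mm, 105 mm tall, origin under its centre.
Not all that is in view belongs to the job. Leave any pink, purple or red look-alike of the cup alone.

How it is judged:
By the outcome, as a careful person would: the job done as asked, in the order asked, and still so for the second after the job is handed in, while the arm keeps its last pose, push and grip.
It also fails if it takes over 64 s, if anything falls off the work surface, if the arm or the gripper's body presses on something with over 40 N, if the wrist force passes 120 N, or if a joint passes its speed limit or range.

ROBOT

A 6-joint arm with a two-finger parallel gripper is mounted at the origin on the work surface. World frame = base frame: x ahead of the robot, y to its left, z up, the work surface at z = 0. Lengths are in m, angles in rad, forces in N, time in s.
With the tool pointing down it reaches from about 0.375 to 0.975 m from the base axis. Payload 3.8 kg.
Tool frame: the origin (TCP) lies on the centre line of the jaws, within the pads' length; the fingertips stand 8 mm ahead of it and the grasp point (between the pads) lies 11 mm behind it; z points along the fingers, y is the direction in which the jaws open and shut (so a half turn about z gives the same grasp; the last joint's range is limited). The gripper opens to 85 mm and grips with 20 to 120 N. Pads are 22 mm wide; open, the fingers measure 114 mm over their backs; the gripper's body (76 mm by 85 mm) begins 54 mm behind the grasp point. The pads swing forward as they close: fully open they stand 13 mm farther back than shut.
Start: joints at [1.257, 0.264, 1.604, -0, 1.274, -0.037], TCP at [0.184, 0.649, 0.239] pointing down, gripper open.
Joint ranges: [-2.63, 2.63], [-0.94, 2.18], [0.31, 2.57], [-1.31, 4.45], [0, 2.66], [-2.55, 2.55]. Speed limits (rad/s): [2.57, 2.57, 3.14, 3.14, 3.14, 3.14].

INTERFACE

Orientations are given as a rotation vector (axis times angle).
In Python, from workcell import * gives the robot as it stands.
- The arm moves only by the tool play_rows, never from a script. Its arguments are lists of equal length, an entry for each row: "slide": the shift along the tool's x, y, z in cm, a list of three; "delta_rot": the turn, a rotation vector about the tool's x, y, z in rad, a list of three. In form: {"slide": [[x, y, z], ...], "delta_rot": [[wx, wy, wz], ...]}. A call has 1 to 12 rows; each row is the pose to reach, as a shift and turn from the pose measured when the call began, along the tool's axes at that moment; what a row does not reach only later rows make up. A row lasts 1/12 s, in which the tool goes at most 41.7 mm and 7.16 degrees, less where a joint would pass 70% of its speed; a pose out of reach is approached as far as the arm can. A call with a gripper value outside its range is refused whole. "hand" is the opening, from 0 (shut) to 1 (fully open), set as the call begins (left out, the last holds). The fingers move at their own pace and stop on an object; "force" is the grip in N (left out, the last holds). Time passes only in rows, so rows that repeat a pose let the fingers close. It gives the time, the measured TCP pose, the force and the opening at its end, in the units of the state.
- read_state(): the state, without advancing time (a new reading comes with each control period).
- read_camera(name): name is "scene" or "side" or "wrist"; returns a dict with "image" (400x640x3 uint8, red, green, blue), "depth" (400x640 float32, m along the optical axis (not along the pixel's ray), 0 where there is no reading), "fovy" (degrees; the focal length in pixels is half the picture's height over the tangent of half this angle, whatever the lens; pixels are square), "cx", "cy" (the principal point, pixels), "k1" (the pictures are not rectified: a ray, as slopes to the right and down, at radius r is drawn at 1 + k1 r^2 times it, then the intrinsics apply), "world_from_camera" (4x4, takes a point from camera to world coordinates); the wrist camera has in their place "hand_eye" (4x4, takes a point from camera to tool coordinates, whose origin is the TCP and whose axes are the flange's). Camera axes: x right, y up, looking along -z (the intrinsics and any distortion apply to the point x, -y, -z); pixel columns grow to the right and rows downward; lengths in m; the calibration is good to about 2 mm. A picture is of the moment at which its call begins: read the wrist's pose just before it.
- finish_job(): hands the job in, once; it reports no verdict.
Trained networks look in a picture, given as the dict that the camera call returned (one of the last four; its "shot" number tells which), for a name from the list of things; names that differ only in an ending like _2 or _b are one class to them, and where a whole thing is asked for, a point or a joint stands for the part that bears it (a point fixed in the world has none). Each returns a list of dicts, best first, with "conf" (0 to 1); they miss things now and then, are a little off and sometimes report something else, mostly with a low value. They report only what shows in the picture. A call takes as long as a camera call. They do not tell look-alikes from the thing itself.
- spot_in(target, picture): "bbox" ([centre column, centre row, width, height] in pixels, round what is visible of it).
- landmark_of(target, picture): "at" ([column, row] in pixels: a listed point, or the origin of a listed thing).
The state is a dict: "time": time; "q": joint angles; "joint_vel": joint speeds; "joint_torque": joint torques, N m; "tool_pos": TCP position; "tcp_rot": TCP orientation; "wrist_force": force on the tool from outside, world axes, zero at the start; "torque": the same for the moment, N m; "width": opening from 0.0 (shut) to 1.0 (fully open).
Only numpy, scipy, OpenCV 4.12 (cv2) and the standard library are available. Lean on these libraries where they do the work, as an engineer would, in place of code of your own. Each camera call takes 0.05 s, during which the arm holds its last target.

## Working session

There is one attempt and no reset: what is moved stays moved. The work goes in short steps, Python scripts to look and compute and a tool call to move; the robot and the scene stay as the last step left them, time stands still between calls to the robot, and variables do not carry over. Pictures are saved under pics/ and viewed, and the job is handed in when it is done.

Besides the shell and the picture viewer there is one more tool, called as name(argument=value, ...), one argument or row to a line, values as JSON. play_rows: Moves the arm, as the interface text tells. Its arguments: {"type":"object","properties":{"slide":{"type":"array"},"delta_rot":{"type":"array"},"hand":{"type":"number"},"force":{"type":"number"}},"required":["slide","delta_rot"]}

```bash
ls; mkdir -p pics; cat > h.py <<'E'
from workcell import *
import numpy as np, cv2
from scipy.spatial.transform import Rotation as R
def K(p):
    f=200/np.tan(np.radians(p["fovy"])/2); return f
def ray(p,u,v):
    f=K(p); M=np.array([[f,0,p["cx"]],[0,f,p["cy"]],[0,0,1.]])
    q=cv2.undistortPoints(np.array([[[u,v]]],float),M,np.array([p["k1"],0,0,0,0.]))[0,0]
    return np.array([q[0],-q[1],-1.])
def T(p,s=None):
    if "world_from_camera" in p: return np.array(p["world_from_camera"])
    A=np.eye(4);A[:3,:3]=R.from_rotvec(s["tcp_rot"]).as_matrix();A[:3,3]=s["tool_pos"]
    return A@np.array(p["hand_eye"])
def pt(p,u,v,s=None):
    d=p["depth"][int(round(v)),int(round(u))]
    return (T(p,s)@np.append(ray(p,u,v)*d,1))[:3]
def onz(p,u,v,z,s=None):
    t=T(p,s);d=t[:3,:3]@ray(p,u,v);o=t[:3,3];return o+d*(z-o[2])/d[2]
def cloud(p,s=None):
    f=K(p);M=np.array([[f,0,p["cx"]],[0,f,p["cy"]],[0,0,1.]])
    h,w=p["depth"].shape;uu,vv=np.meshgrid(np.arange(w),np.arange(h))
    q=cv2.undistortPoints(np.stack([uu,vv],-1).reshape(-1,1,2).astype(float),M,np.array([p["k1"],0,0,0,0.]))[:,0]
    d=p["depth"].reshape(-1,1);c=np.hstack([q[:,:1]*d,-q[:,1:]*d,-d])
    t=T(p,s);return (c@t[:3,:3].T+t[:3,3]).reshape(h,w,3)
def save(p,n): cv2.imwrite("pics/"+n,p["image"][:,:,::-1])
E
python3 - <<'E'
from h import *
s=read_state();print(s)
for n in ["scene","side","wrist"]:
    p=read_camera(n);save(p,n+"0.png")
    np.savez("pics/%s0.npz"%n,c=cloud(p,s),im=p["image"])
    print(n,p["fovy"],p["cx"],p["cy"],p["k1"],T(p,s).round(3).tolist())
    for t in ["cup","hook_stand","carousel","pad","marked_knob","bowl","owl","pueblo_house"]:
        try:
            for r in landmark_of(t,p)[:3]:
                if r["conf"]>.2: print(t,np.round(r["at"],1),round(r["conf"],2),onz(p,*r["at"],{"pad":.018,"marked_knob":.126,"cup":.074}.get(t,0),s).round(3))
        except Exception as e: print(t,e)
E
```

```text
pics
{'time': 0.0, 'q': array([ 1.25711322e+00,  2.64759590e-01,  1.60541273e+00,  1.45970833e-05,
        1.27369684e+00, -3.69546070e-02]), 'joint_vel': array([-0.00096944,  0.00035019, -0.00137614, -0.00038809, -0.00160803,
        0.00127942]), 'joint_torque': array([-6.09561835e-05, -5.15122175e+01, -3.67314541e+01,  2.19532365e-05,
        1.29053771e-02,  2.31479198e-06]), 'tool_pos': array([0.1842236 , 0.64861361, 0.23793676]), 'tcp_rot': array([-0.4332482 , -3.11115847,  0.00351682]), 'wrist_force': array([-0.95475709, -0.21533995,  0.01352371]), 'torque': array([-0.02030169, -0.00590065,  0.06233409]), 'width': 1.002954418615604}
scene 46.97606251534499 316.44783616541923 205.36723273958796 -0.1306172937778979 [[-0.773, -0.47, 0.427, 1.088], [0.634, -0.557, 0.536, 0.599], [-0.014, 0.685, 0.728, 0.902], [0.0, 0.0, 0.0, 1.0]]
cup [250.7 142.8] 0.87 [ 0.591 -0.322  0.074]
cup [293.7 206.6] 0.74 [ 0.649 -0.044  0.074]
cup [295.1 138.7] 0.69 [ 0.483 -0.253  0.074]
hook_stand [260.7 177. ] 0.79 [ 0.611 -0.255  0.   ]
carousel [357.2 262. ] 0.64 [0.604 0.143 0.   ]
pad [412.4 237.
[... 389 characters left out ...]
.092, -0.645, 0.759, 1.016], [-0.009, 0.763, 0.647, 0.967], [0.0, 0.0, 0.0, 1.0]]
cup [376.6 168.2] 0.74 [ 0.433 -0.224  0.074]
cup [344.2 163.6] 0.64 [ 0.546 -0.242  0.074]
cup [319.6 202.2] 0.57 [ 0.612 -0.028  0.074]
hook_stand [328.7 175.3] 0.88 [ 0.602 -0.269  0.   ]
carousel [319.2 259.1] 0.7 [0.599 0.143 0.   ]
pad [364.6 272.2] 0.84 [0.466 0.197 0.018]
marked_knob [295.  223.4] 0.79 [0.667 0.129 0.126]
bowl [360.5 343.1] 0.88 [0.471 0.411 0.   ]
owl [285.3 316.2] 0.95 [0.668 0.349 0.   ]
wrist 58.655299730568295 317.82581915432655 206.51965363659994 -0.009787165331016577 [[0.273, -0.921, -0.279, 0.113], [0.962, 0.261, 0.081, 0.67], [-0.002, -0.29, 0.957, 0.373], [0.0, 0.0, 0.0, 1.0]]
```

View pics/scene0.png

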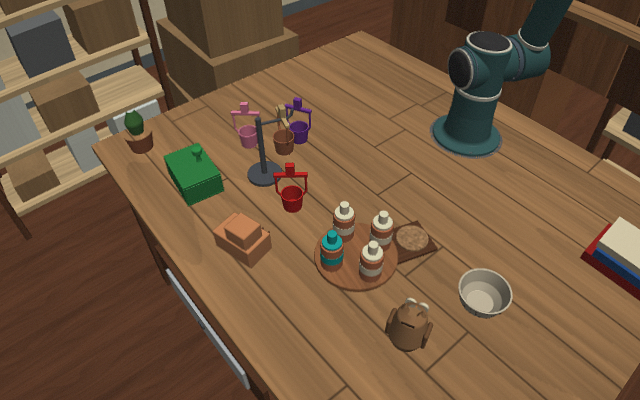

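View pics/side0.png

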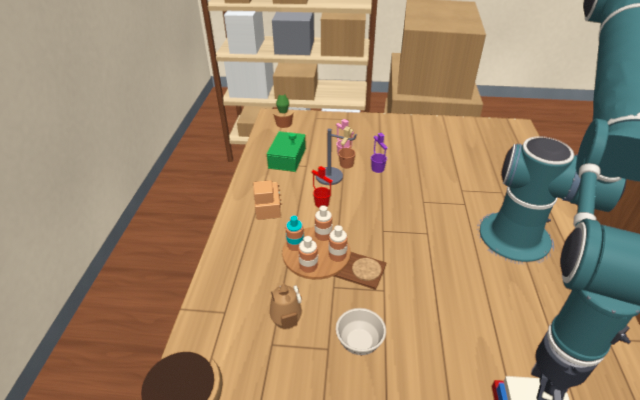

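```bash
python3 - <<'E'
import cv2
a=cv2.imread("pics/scene0.png")[60:260,190:450];b=cv2.imread("pics/side0.png")[90:290,250:450]
cv2.imwrite("pics/crop.png",cv2.resize(a,None,fx=3,fy=3,interpolation=cv2.INTER_CUBIC))
cv2.imwrite("pics/cropb.png",cv2.resize(b,None,fx=3,fy=3,interpolation=cv2.INTER_CUBIC))
E
```

```text
(no output)
```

View pics/crop.png

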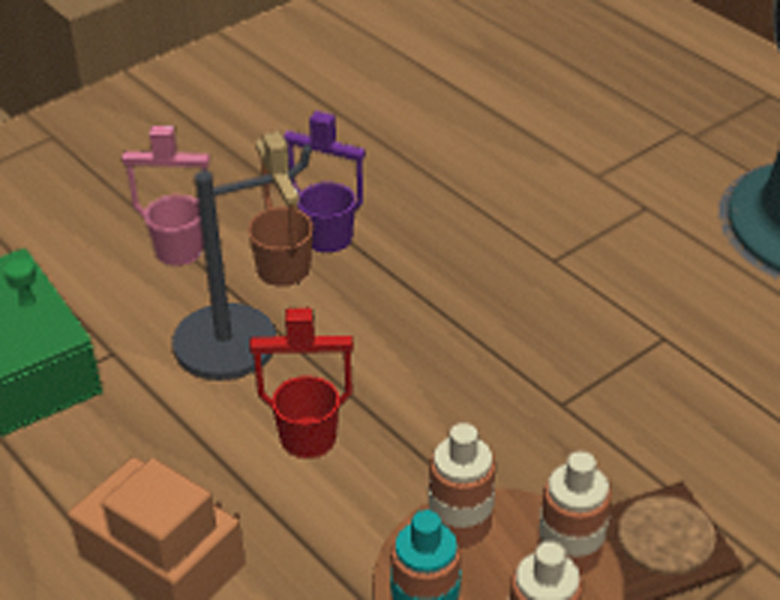

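View pics/cropb.png

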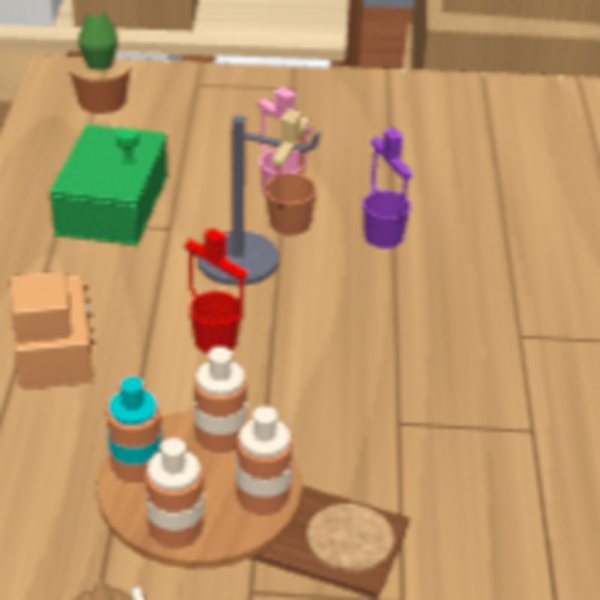

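The copper cup is the one hanging from the hook rod, with a wooden bar and block, at scene (284,140) and side (346,158). The pink (248,137), purple (299,131) and red (292,200) ones stand on the table as look-alikes, and the crops confirm this. Next I measure it.

```bash
python3 - <<'E'
import numpy as np,cv2
for n,boxes in [("scene",dict(stand=(240,100,300,190),cupc=(262,100,305,155),jars=(310,195,440,290))),("side",dict(stand=(312,110,372,190),cupc=(330,115,362,170),jars=(275,200,390,290)))]:
    z=np.load(f"pics/{n}0.npz");c=z["c"];im=z["im"].astype(int)
    hsv=cv2.cvtColor(z["im"],cv2.COLOR_RGB2HSV).astype(int)
    def sel(b,m): 
        u0,v0,u1,v1=boxes[b]; k=np.zeros(m.shape,bool);k[v0:v1,u0:u1]=m[v0:v1,u0:u1];return c[k]
    dark=(hsv[...,1]<90)&(hsv[...,2]<120)
    P=sel("stand",dark&(c[...,2]>.165)&(c[...,2]<.215)); print(n,"rod/post",len(P)); 
    for q in P[np.argsort(P[:,0])][::max(1,len(P)//14)]: print("   ",q.round(3))
    P=sel("stand",dark&(c[...,2]<.02)&(c[...,2]>.0)); print("foot",len(P),P.min(0).round(3),P.max(0).round(3),P.mean(0).round(3))
    P=sel("cupc",(c[...,2]>.19)&(hsv[...,0]>10)&(hsv[...,0]<28)&(hsv[...,2]>110)); print("wood",len(P),P.min(0).round(3),P.max(0).round(3))
    for q in P[np.argsort(P[:,2])]: print("   ",q.round(3)) if len(P)<40 else 0
    T=P[P[:,2]>.207];print("block",len(T),T.mean(0).round(3),T.min(0).round(3),T.max(0).round(3))
    T=P[P[:,2]<.2];print("bar",len(T),T.mean(0).round(3),T.min(0).round(3),T.max(0).round(3))
    # knobs
    m=(c[...,2]>.134)&(c[...,2]<.15);k=np.zeros(m.shape,np.uint8);u0,v0,u1,v1=boxes["jars"];k[v0:v1,u0:u1]=m[v0:v1,u0:u1]
    N,L=cv2.connectedComponents(k)
    for i in range(1,N):
        Q=c[L==i]
        if len(Q)>5: vv,uu=np.where(L==i);print("knob",len(Q),uu.mean().round(),vv.mean().round(),Q.mean(0).round(4),hsv[L==i].mean(0).round())
    # pad top
    P=sel("jars",(abs(c[...,2]-.018)<.004)&(c[...,0]<.53)); print("pad",len(P),np.median(P,0).round(4),P.min(0).round(3),P.max(0).round(3))
E
```

```text
scene rod/post 172
    [ 0.508 -0.221  0.205]
    [ 0.513 -0.223  0.203]
    [ 0.518 -0.226  0.188]
    [ 0.538 -0.211  0.193]
    [ 0.547 -0.241  0.184]
    [ 0.56  -0.235  0.187]
    [ 0.569 -0.246  0.182]
    [ 0.581 -0.247  0.187]
    [ 0.59  -0.248  0.181]
    [ 0.594 -0.252  0.2  ]
    [ 0.597 -0.25   0.187]
    [ 0.599 -0.251  0.168]
    [ 0.602 -0.26   0.199]
    [ 0.604 -0.248  0.172]
    [ 0.605 -0.255  0.172]
foot 588 [ 0.346 -0.466  0.   ] [ 0.648 -0.204  0.02 ] [ 0.603 -0.252  0.011]
wood 103 [ 0.525 -0.271  0.19 ] [1.088 0.599 0.902]
block 49 [ 0.562 -0.191  0.247] [ 0.531 -0.24   0.208] [1.088 0.599 0.902]
bar 50 [ 0.543 -0.219  0.193] [ 0.525 -0.271  0.19 ] [ 0.553 -0.189  0.199]
knob 63 344.0 205.0 [0.5918 0.0757 0.1383] [ 24.  48. 188.]
knob 60 384.0 214.0 [0.5437 0.1546 0.1384] [ 24.  49. 189.]
knob 73 332.0 234.0 [0.67   0.1233 0.1386] [ 88. 199. 136.]
knob 74 373.0 245.0 [0.622  0.2023 0.1383] [ 25.  48. 190.]
pad 685 [0.4607 0.1867 0.0175] [0.411 0.134 0.014] [0.53  0.241 0.022]
side rod/post 55
    [ 0.513 -0.227  0.194]
    [ 0.516 -0.228  0.189]
    [ 0.519 -
[... 336 characters left out ...]
]
    [ 0.601 -0.256  0.199]
    [ 0.603 -0.249  0.187]
    [ 0.604 -0.252  0.189]
    [ 0.604 -0.255  0.199]
foot 65 [ 0.552 -0.288  0.001] [ 0.646 -0.206  0.02 ] [ 0.6   -0.23   0.011]
wood 109 [ 0.509 -0.273  0.191] [0.598 1.016 0.967]
block 53 [ 0.537 -0.132  0.275] [ 0.509 -0.242  0.207] [0.55  1.016 0.967]
bar 40 [ 0.541 -0.226  0.195] [ 0.51  -0.273  0.191] [ 0.594 -0.19   0.2  ]
knob 41 323.0 209.0 [0.5921 0.0746 0.1389] [ 18.  39. 229.]
knob 38 294.0 218.0 [0.6701 0.1221 0.139 ] [ 89. 226. 184.]
knob 43 339.0 228.0 [0.5437 0.1526 0.1388] [ 19.  38. 235.]
knob 49 308.0 239.0 [0.6227 0.2004 0.1389] [ 19.  37. 232.]
pad 558 [0.4622 0.185  0.0178] [0.41  0.119 0.014] [0.529 0.239 0.022]
```

```bash
python3 - <<'E'
import numpy as np,cv2
for n,b,pb in [("scene",(262,100,305,155),(385,215,445,265)),("side",(330,115,362,170),(330,250,395,290))]:
    z=np.load(f"pics/{n}0.npz");c=z["c"]
    hsv=cv2.cvtColor(z["im"],cv2.COLOR_RGB2HSV).astype(int)
    m=np.zeros(c.shape[:2],bool);m[b[1]:b[3],b[0]:b[2]]=1
    near=np.hypot(c[...,0]-.54,c[...,1]+.232)<.06
    w=m&near&(hsv[...,0]>10)&(hsv[...,0]<30)&(hsv[...,1]<170)
    for nm,lo,hi in [("top",.217,.23),("blk",.2,.23),("bar",.183,.198)]:
        P=c[w&(c[...,2]>lo)&(c[...,2]<hi)];print(n,nm,len(P),P.mean(0).round(4),P.min(0).round(3),P.max(0).round(3))
        if nm=="bar":
            q=P[:,:2]-P[:,:2].mean(0);v=np.linalg.svd(q,full_matrices=False)[2][0];print(" bar yaw",np.degrees(np.arctan2(v[1],v[0])))
    cu=m&near&(c[...,2]>.07)&(c[...,2]<.13)&(hsv[...,0]<14)&(hsv[...,1]>100);P=c[cu];print(" cup",len(P),P.mean(0).round(3),P.min(0).round(3),P.max(0).round(3))
    # pad by colour
    k=np.zeros(c.shape[:2],bool);k[pb[1]:pb[3],pb[0]:pb[2]]=1
    P=c[k&(abs(c[...,2]-.018)<.003)&(hsv[...,2]>(120 if n=="scene" else 140))]
    print(" pad",len(P),((P.min(0)+P.max(0))/2).round(4),P.min(0).round(3),P.max(0).round(3),cv2.minEnclosingCircle(P[:,:2].astype(np.float32)))
    P=c[k&(abs(c[...,2]-.012)<.009)&(hsv[...,2]<110)];print(" tongue",len(P),P.mean(0).round(3) if len(P) else 0)
    P=c[(abs(c[...,2]-.03)<.003)&(np.hypot(c[...,0]-.607,c[...,1]-.139)<.12)];print(" disc",cv2.minEnclosingCircle(P[:,:2].astype(np.float32)))
E
```

```text
scene top 41 [ 0.5409 -0.2268  0.2218] [ 0.531 -0.24   0.217] [ 0.55  -0.218  0.227]
scene blk 83 [ 0.541  -0.225   0.2149] [ 0.508 -0.24   0.201] [ 0.55  -0.215  0.227]
scene bar 98 [ 0.5455 -0.2226  0.1908] [ 0.51  -0.271  0.184] [ 0.587 -0.187  0.198]
 bar yaw 83.43224236613526
 cup 440 [ 0.539 -0.234  0.105] [ 0.507 -0.267  0.073] [ 0.567 -0.195  0.129]
 pad 546 [0.4583 0.184  0.018 ] [0.419 0.145 0.015] [0.498 0.223 0.021] ((0.45787784457206726, 0.18465858697891235), 0.040080726146698)
 tongue 557 [0.476 0.201 0.011]
 disc ((0.6062428951263428, 0.13883987069129944), 0.100672647356987)
side top 31 [ 0.5396 -0.2271  0.2234] [ 0.53  -0.24   0.217] [ 0.55  -0.216  0.228]
side blk 63 [ 0.5395 -0.2262  0.2154] [ 0.51  -0.253  0.2  ] [ 0.594 -0.216  0.228]
side bar 56 [ 0.5438 -0.2236  0.1918] [ 0.51  -0.273  0.183] [ 0.594 -0.19   0.198]
 bar yaw 78.92425453684213
 cup 262 [ 0.538 -0.234  0.106] [ 0.513 -0.27   0.073] [ 0.565 -0.198  0.13 ]
 pad 433 [0.4875 0.1785 0.018 ] [0.419 0.133 0.015] [0.556 0.224 0.021] ((0.4890206754207611, 0.19401651620864868), 0.07131287455558777)
 tongue 30 [0.487 0.226 0.008]
 disc ((0.6083380579948425, 0.13741064071655273), 0.1010286808013916)
```

```bash
cat >> h.py <<'E'
def Rj(j):  # jaw yaw deg, tool down
    a=np.radians(j);y=np.array([np.cos(a),np.sin(a),0]);z=np.array([0,0,-1.]);return np.column_stack([np.cross(y,z),y,z])
def go(*tg):
    s=read_state();A=R.from_rotvec(s["tcp_rot"]).as_matrix()
    y=A[:,1];print("t",round(s["time"],2),"pos",s["tool_pos"].round(4),"jaw",np.degrees(np.arctan2(y[1],y[0])).round(2),"z",A[:,2].round(4),"F",s["wrist_force"].round(1),"w",round(s["width"],3),"q6",s["q"][5].round(2))
    for x,yy,z,j in tg:
        d=A.T@(np.array([x,yy,z])-s["tool_pos"])*100; w=R.from_matrix(A.T@Rj(j)).as_rotvec()
        print("slide",d.round(2).tolist(),"rot",w.round(3).tolist())
E
python3 -c "
from h import *
go((.54,-.229,.29,72),(.45,.1,.29,72))"
```

```text
t 1.35 pos [0.1845 0.6493 0.2393] jaw 74.14 z [ 0.  0. -1.] F [-0.2  0.1 -0.6] w 0.999 q6 -0.04
slide [-58.2, -74.77, -5.07] rot [0.0, 0.0, 0.037]
slide [-40.55, -45.58, -5.07] rot [0.0, 0.0, 0.037]
```

play_rows(
  slide=[
    [-40.5,-45.6,-5],
    [-40.5,-45.6,-5],
    [-40.5,-45.6,-5],
    [-40.5,-45.6,-5],
    [-40.5,-45.6,-5],
    [-40.5,-45.6,-5],
    [-40.5,-45.6,-5],
    [-40.5,-45.6,-5],
    [-40.5,-45.6,-5],
    [-40.5,-45.6,-5],
    [-40.5,-45.6,-5],
    [-40.5,-45.6,-5],
  ],
  delta_rot=[
    [0,0,0.037],
    [0,0,0.037],
    [0,0,0.037],
    [0,0,0.037],
    [0,0,0.037],
    [0,0,0.037],
    [0,0,0.037],
    [0,0,0.037],
    [0,0,0.037],
    [0,0,0.037],
    [0,0,0.037],
    [0,0,0.037],
  ],
)

```text
time: 2.35
tool_pos: [0.4014, 0.1986, 0.2808]
tcp_rot: [0.49, 3.102, 0.001]
wrist_force: [0.8, 1.1, -0.4]
width: 1.002
```

```bash
python3 -c "
from h import *
go((.54,-.229,.29,72))"
```

```text
t 2.35 pos [0.4014 0.1986 0.2808] jaw 72.04 z [ 1.3e-03  6.0e-04 -1.0e+00] F [ 0.8  1.1 -0.4] w 1.002 q6 -0.85
slide [-26.37, -36.4, -0.93] rot [0.001, 0.001, 0.001]
```

play_rows(
  slide=[
    [-26.4,-36.4,-0.9],
    [-26.4,-36.4,-0.9],
    [-26.4,-36.4,-0.9],
    [-26.4,-36.4,-0.9],
    [-26.4,-36.4,-0.9],
    [-26.4,-36.4,-0.9],
    [-26.4,-36.4,-0.9],
    [-26.4,-36.4,-0.9],
    [-26.4,-36.4,-0.9],
    [-26.4,-36.4,-0.9],
    [-26.4,-36.4,-0.9],
    [-26.4,-36.4,-0.9],
  ],
  delta_rot=[
    [0,0,0],
    [0,0,0],
    [0,0,0],
    [0,0,0],
    [0,0,0],
    [0,0,0],
    [0,0,0],
    [0,0,0],
    [0,0,0],
    [0,0,0],
    [0,0,0],
    [0,0,0],
  ],
)

```text
time: 3.35
tool_pos: [0.5415, -0.2351, 0.2895]
tcp_rot: [0.497, 3.099, -0.004]
wrist_force: [-0.2, 1.2, 0.7]
width: 1.0
```

```bash
python3 - <<'E'
from h import *
go((.54,-.229,.29,72))
s=read_state();p=read_camera("wrist");save(p,"w1.png");c=cloud(p,s)
np.savez("pics/w1.npz",c=c,im=p["image"])
near=(np.hypot(c[...,0]-.54,c[...,1]+.232)<.06)
for lo,hi in [(.215,.232),(.188,.2)]:
    m=near&(c[...,2]>lo)&(c[...,2]<hi);P=c[m];print(len(P),P.mean(0).round(4),P.min(0).round(3),P.max(0).round(3),cv2.minAreaRect(P[:,:2].astype(np.float32)))
E
```

```text
t 3.35 pos [ 0.5415 -0.2351  0.2895] jaw 71.78 z [ 0.0022 -0.0027 -1.    ] F [-0.2  1.2  0.7] w 1.0 q6 -1.7
slide [0.33, 0.53, -0.05] rot [-0.002, 0.003, -0.004]
1034 [ 0.5375 -0.2285  0.2228] [ 0.528 -0.241  0.215] [ 0.549 -0.217  0.226] ((0.5388348698616028, -0.2287953794002533), (0.021954365074634552, 0.01649525761604309), 71.82015228271484)
1979 [ 0.5421 -0.234   0.1936] [ 0.513 -0.272  0.188] [ 0.598 -0.189  0.2  ] ((0.5532082319259644, -0.2277562916278839), (0.07998105138540268, 0.07920966297388077), 10.384366035461426)
```

View pics/w1.png

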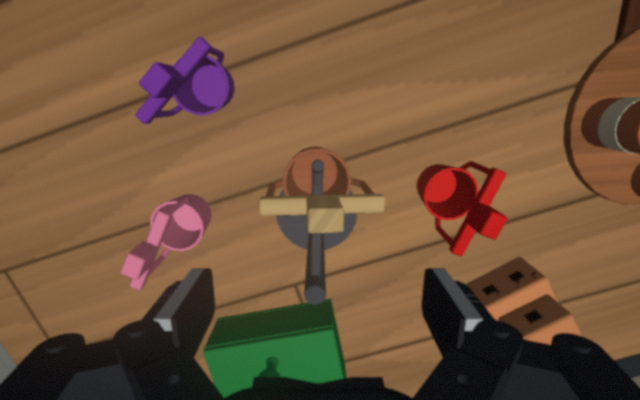

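```bash
python3 -c "
from h import *
go((.539,-.229,.25,72),(.539,-.229,.207,72))"
```

```text
t 3.4 pos [ 0.5406 -0.2322  0.2893] jaw 71.81 z [ 9.e-04  1.e-04 -1.e+00] F [-0.6  0.7 -0.5] w 1.001 q6 -1.7
slide [0.26, 0.25, 3.93] rot [0.0, 0.001, -0.003]
slide [0.26, 0.25, 8.23] rot [0.0, 0.001, -0.003]
```

play_rows(
  slide=[
    [0.25,0.25,2],
    [0.25,0.25,3.9],
    [0.25,0.25,5],
    [0.25,0.25,6],
    [0.25,0.25,7],
    [0.25,0.25,7.8],
    [0.25,0.25,8.2],
    [0.25,0.25,8.2],
    [0.25,0.25,8.2],
    [0.25,0.25,8.2],
  ],
  delta_rot=[
    [0,0,-0.003],
    [0,0,-0.003],
    [0,0,-0.003],
    [0,0,-0.003],
    [0,0,-0.003],
    [0,0,-0.003],
    [0,0,-0.003],
    [0,0,-0.003],
    [0,0,-0.003],
    [0,0,-0.003],
  ],
  hand=0.6,
  force=30,
)

```text
time: 4.23
tool_pos: [0.5396, -0.2292, 0.2081]
tcp_rot: [0.492, 3.101, -0.0]
wrist_force: [-0.7, 0.2, 0.5]
width: 0.605
```

```bash
python3 -c "
from h import *
go((.539,-.229,.207,72))"
```

```text
t 4.23 pos [ 0.5396 -0.2292  0.2081] jaw 71.98 z [ 2.2e-03 -4.0e-04 -1.0e+00] F [-0.7  0.2  0.5] w 0.605 q6 -1.7
slide [0.07, 0.0, 0.11] rot [0.0, 0.002, -0.0]
```

play_rows(
  slide=[
    [0.05,0,0.1],
    [0.05,0,0.1],
    [0.05,0,0.1],
    [0.05,0,0.1],
    [0.05,0,0.1],
    [0.05,0,0.1],
    [0.05,0,0.1],
    [0.05,0,0.1],
    [0.05,0,0.1],
  ],
  delta_rot=[
    [0,0,0],
    [0,0,0],
    [0,0,0],
    [0,0,0],
    [0,0,0],
    [0,0,0],
    [0,0,0],
    [0,0,0],
    [0,0,0],
  ],
  hand=0,
  force=40,
)

```text
time: 4.98
tool_pos: [0.5397, -0.2295, 0.2083]
tcp_rot: [0.491, 3.099, -0.001]
wrist_force: [-0.4, -1.0, 6.2]
width: 0.248
```

```bash
python3 - <<'E'
from h import *
go((.539,-.229,.242,72))
s=read_state()
for n in ["wrist","side"]:
    p=read_camera(n);save(p,n+"2.png")
E
```

```text
t 4.98 pos [ 0.5397 -0.2295  0.2083] jaw 71.98 z [ 0.0038 -0.0015 -1.    ] F [-0.4 -1.   6.2] w 0.248 q6 -1.7
slide [0.07, 0.02, -3.37] rot [-0.0, 0.004, -0.0]
```

View pics/wrist2.png

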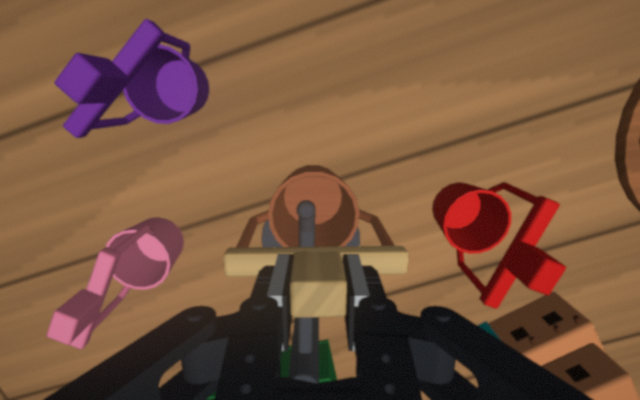

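Gripped: the opening is 21 mm against the 22 mm block, and the picture shows the block (318,280) between the pads. Next I raise it 34 mm.

play_rows(
  slide=[
    [0,0,-0.8],
    [0,0,-1.6],
    [0,0,-2.4],
    [0,0,-3.0],
    [0,0,-3.4],
    [0,0,-3.4],
    [0,0,-3.4],
  ],
  delta_rot=[
    [0,0,0],
    [0,0,0],
    [0,0,0],
    [0,0,0],
    [0,0,0],
    [0,0,0],
    [0,0,0],
  ],
)

```text
time: 5.67
tool_pos: [0.5397, -0.2295, 0.2426]
tcp_rot: [0.491, 3.098, -0.002]
wrist_force: [-0.5, 0.9, -1.0]
width: 0.248
```

```bash
python3 - <<'E'
from h import *
u=np.array([np.cos(np.radians(162)),np.sin(np.radians(162))])
a=np.array([.5397,-.2295])+.1*u;print(a)
go((*a,.242,72))
E
```

```text
[ 0.44459435 -0.1985983 ]
t 5.67 pos [ 0.5397 -0.2295  0.2426] jaw 71.98 z [ 0.0043 -0.0017 -1.    ] F [-0.5  0.9 -1. ] w 0.248 q6 -1.7
slide [10.0, -0.01, 0.01] rot [-0.0, 0.005, -0.0]
```

```bash
python3 - <<'E'
import numpy as np,cv2
z=np.load("pics/w1.npz");c=z["c"];h=cv2.cvtColor(z["im"],cv2.COLOR_RGB2HSV).astype(int)
m=(h[...,0]>125)&(h[...,0]<150)&(h[...,1]>120)&(c[...,2]>.02)
P=c[m];print(len(P),P.min(0),P.max(0))
u=np.array([np.cos(np.radians(162)),np.sin(np.radians(162))]);n=np.array([-u[1],u[0]])
q=P[:,:2]-[.54,-.23];print((q@u).min(),(q@u).max(),(q@n).min(),(q@n).max())
E
```

```text
3284 [ 0.39740975 -0.35965416  0.02015285] [ 0.56341779 -0.16108723  0.42388298]
-0.011824784999057989 0.11700989095563244 -0.06954203741557445 0.15533717647227682
```

```bash
python3 - <<'E'
import numpy as np,cv2
z=np.load("pics/w1.npz");c=z["c"];h=cv2.cvtColor(z["im"],cv2.COLOR_RGB2HSV).astype(int)
m=(h[...,0]>125)&(h[...,0]<150)&(h[...,1]>120)&(c[...,2]>.02)&(c[...,2]<.17)
m[:,300:]=0;m[140:]=0
P=c[m];print(len(P),np.percentile(P,[1,50,99],axis=0).round(3))
u=np.array([np.cos(np.radians(162)),np.sin(np.radians(162))]);n=np.array([-u[1],u[0]])
q=P[:,:2]-[.54,-.23];print(np.percentile(q@u,[1,99]),np.percentile(q@n,[1,99]))
E
```

```text
3186 [[ 0.4   -0.356  0.022]
 [ 0.424 -0.317  0.12 ]
 [ 0.448 -0.283  0.151]]
[0.05535136 0.11386076] [0.09155979 0.15089902]
```

play_rows(
  slide=[
    [1,0,0],
    [2.2,0,0],
    [3.4,0,0],
    [4.6,0,0],
    [5.8,0,0],
    [7,0,0],
    [8.2,0,0],
    [9.2,0,0],
    [10,0,0],
    [10,0,0],
    [10,0,0],
  ],
  delta_rot=[
    [0,0.004,0],
    [0,0.004,0],
    [0,0.004,0],
    [0,0.004,0],
    [0,0.004,0],
    [0,0.004,0],
    [0,0.004,0],
    [0,0.004,0],
    [0,0.004,0],
    [0,0.004,0],
    [0,0.004,0],
  ],
)

```text
time: 6.58
tool_pos: [0.4445, -0.1986, 0.2424]
tcp_rot: [0.492, 3.101, -0.001]
wrist_force: [0.6, 0.8, -0.3]
width: 0.249
```

```bash
python3 - <<'E'
from h import *
go((.458,.185,.25,72),(.458,.0,.25,72))
p=read_camera("side");save(p,"side3.png")
E
```

```text
t 6.58 pos [ 0.4445 -0.1986  0.2424] jaw 71.97 z [ 1.5e-03 -9.0e-04 -1.0e+00] F [ 0.6  0.8 -0.3] w 0.249 q6 -1.73
slide [10.59, 36.89, -0.79] rot [-0.0, 0.002, -0.0]
slide [4.86, 19.3, -0.77] rot [-0.0, 0.002, -0.0]
```

View pics/side3.png

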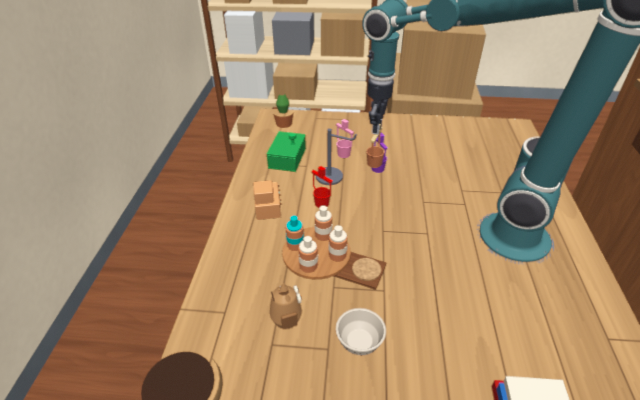

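The cup is off the hook at (375,155), and the hook rod is empty. I carry it to the pad.

play_rows(
  slide=[
    [0.5,1,-0.4],
    [1,3,-0.8],
    [1.6,5.5,-0.8],
    [2.4,8.5,-0.8],
    [3.3,11.5,-0.8],
    [4.2,14.5,-0.8],
    [5,17.5,-0.8],
    [5.9,20.5,-0.8],
    [6.8,23.5,-0.8],
    [7.6,26.5,-0.8],
    [8.4,29.3,-0.8],
    [9.1,31.7,-0.8],
  ],
  delta_rot=[
    [0,0,0],
    [0,0,0],
    [0,0,0],
    [0,0,0],
    [0,0,0],
    [0,0,0],
    [0,0,0],
    [0,0,0],
    [0,0,0],
    [0,0,0],
    [0,0,0],
    [0,0,0],
  ],
)

```text
time: 7.63
tool_pos: [0.4564, 0.1337, 0.2506]
tcp_rot: [0.49, 3.101, 0.0]
wrist_force: [-0.5, 0.1, -0.5]
width: 0.248
```

```bash
python3 - <<'E'
from h import *
go((.458,.185,.25,72))
E
```

```text
t 7.63 pos [0.4564 0.1337 0.2506] jaw 72.03 z [ 2.e-03 -1.e-04 -1.e+00] F [-0.5  0.1 -0.5] w 0.248 q6 -1.02
slide [1.43, 4.93, 0.06] rot [0.001, 0.002, 0.001]
```

play_rows(
  slide=[
    [0.6,2,0.1],
    [1.1,3.7,0.1],
    [1.4,4.7,0.1],
    [1.45,4.9,0.1],
    [1.45,4.9,0.1],
    [1.45,4.9,0.1],
    [1.45,4.9,0.1],
  ],
  delta_rot=[
    [0,0,0],
    [0,0,0],
    [0,0,0],
    [0,0,0],
    [0,0,0],
    [0,0,0],
    [0,0,0],
  ],
)

```text
time: 8.22
tool_pos: [0.4577, 0.1839, 0.2496]
tcp_rot: [0.492, 3.101, -0.0]
wrist_force: [0.7, -0.8, -0.9]
width: 0.246
```

```bash
python3 - <<'E'
from h import *
go((.458,.185,.156,72))
for n in ["side","scene"]:
    p=read_camera(n);save(p,n+"4.png");c=cloud(p);h=cv2.cvtColor(p["image"],cv2.COLOR_RGB2HSV).astype(int)
    m=(np.hypot(c[...,0]-.458,c[...,1]-.185)<.05)&(c[...,2]>.09)&(c[...,2]<.18)&(h[...,0]<14)&(h[...,1]>100)
    P=c[m];print(n,len(P),np.percentile(P,[1,50,99],axis=0).round(3).tolist())
    r=landmark_of("cup",p)
    for q in r[:4]: print(q["at"],q["conf"],onz(p,*q["at"],.116).round(3))
    m=np.abs(c[...,2]-.018)<.0025;m&=(np.hypot(c[...,0]-.458,c[...,1]-.185)<.045)&(h[...,2]>120);P=c[m];print("pad",len(P),cv2.minEnclosingCircle(P[:,:2].astype(np.float32)))
a=cv2.imread("pics/side4.png")[170:300,260:420];b=cv2.imread("pics/scene4.png")[150:280,330:490]
cv2.imwrite("pics/c4.png",np.hstack([cv2.resize(x,(400,325),interpolation=cv2.INTER_CUBIC) for x in (a,b)]))
E
```

```text
t 8.22 pos [0.4577 0.1839 0.2496] jaw 71.98 z [ 1.8e-03 -5.0e-04 -1.0e+00] F [ 0.7 -0.8 -0.9] w 0.246 q6 -0.92
slide [0.02, 0.11, 9.36] rot [0.0, 0.002, -0.0]
side 458 [[0.429, 0.148, 0.118], [0.455, 0.182, 0.147], [0.486, 0.215, 0.175]]
[321.8, 199.8] 0.87 [0.602 0.009 0.116]
[368.7, 241.6] 0.82 [0.461 0.173 0.116]
[341.8, 154.5] 0.73 [ 0.555 -0.236  0.116]
pad 395 ((0.4589247703552246, 0.18152862787246704), 0.04302581399679184)
scene 669 [[0.427, 0.149, 0.117], [0.454, 0.179, 0.147], [0.486, 0.217, 0.176]]
[294.2, 140.8] 0.92 [ 0.522 -0.204  0.116]
[249.2, 142.9] 0.84 [ 0.62  -0.277  0.116]
[417.2, 208.3] 0.78 [0.454 0.179 0.116]
[291.8, 203.7] 0.57 [ 0.669 -0.021  0.116]
pad 528 ((0.45808178186416626, 0.18566669523715973), 0.04082150012254715)
```

View pics/c4.png

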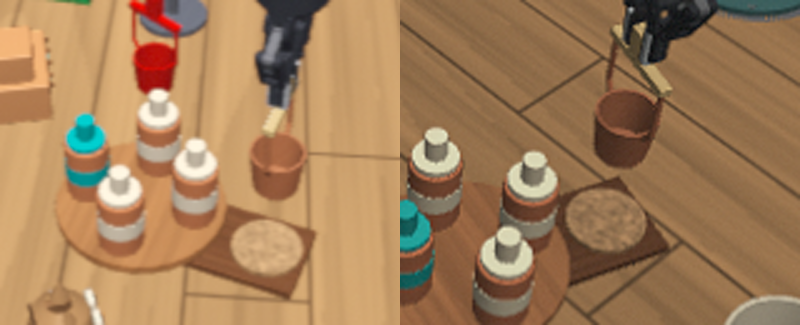

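play_rows(
  slide=[
    [0.1,0.3,1.2],
    [0.1,0.3,2.6],
    [0.1,0.3,4],
    [0.1,0.3,5.4],
    [0.1,0.3,6.6],
    [0.1,0.3,7.6],
    [0.1,0.3,8.4],
    [0.1,0.3,8.9],
    [0.1,0.3,9.2],
    [0.1,0.3,9.4],
    [0.1,0.3,9.4],
    [0.1,0.3,9.4],
  ],
  delta_rot=[
    [0,0.002,0],
    [0,0.002,0],
    [0,0.002,0],
    [0,0.002,0],
    [0,0.002,0],
    [0,0.002,0],
    [0,0.002,0],
    [0,0.002,0],
    [0,0.002,0],
    [0,0.002,0],
    [0,0.002,0],
    [0,0.002,0],
  ],
)

```text
time: 9.42
tool_pos: [0.4584, 0.1873, 0.1562]
tcp_rot: [0.492, 3.102, 0.002]
wrist_force: [-0.3, -0.2, -1.0]
width: 0.25
```

```bash
python3 - <<'E'
from h import *
go((.458,.187,.152,72))
for n in ["side","scene"]:
    p=read_camera(n);save(p,n+"5.png");c=cloud(p);h=cv2.cvtColor(p["image"],cv2.COLOR_RGB2HSV).astype(int)
    m=(np.hypot(c[...,0]-.458,c[...,1]-.185)<.05)&(c[...,2]>.03)&(c[...,2]<.18)&(h[...,0]<14)&(h[...,1]>100)
    P=c[m];print(n,len(P),np.percentile(P,[1,50,99],axis=0).round(3).tolist())
a=cv2.imread("pics/side5.png")[170:300,260:420];b=cv2.imread("pics/scene5.png")[150:280,330:490]
cv2.imwrite("pics/c5.png",np.hstack([cv2.resize(x,(400,325),interpolation=cv2.INTER_CUBIC) for x in (a,b)]))
E
```

```text
t 9.42 pos [0.4584 0.1873 0.1562] jaw 71.96 z [ 1.1e-03  8.0e-04 -1.0e+00] F [-0.3 -0.2 -1. ] w 0.25 q6 -0.92
slide [0.03, -0.05, 0.42] rot [0.001, 0.001, -0.001]
side 390 [[0.433, 0.15, 0.031], [0.457, 0.191, 0.058], [0.486, 0.225, 0.126]]
scene 554 [[0.429, 0.151, 0.03], [0.454, 0.184, 0.058], [0.487, 0.226, 0.124]]
```

View pics/c5.png

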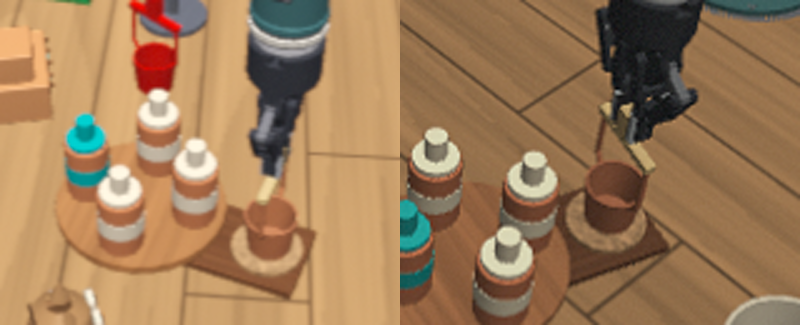

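play_rows(
  slide=[
    [0,-0.1,0.15],
    [0,-0.1,0.3],
    [0,-0.1,0.4],
    [0,-0.1,0.45],
    [0,-0.1,0.45],
    [0,-0.1,0.45],
  ],
  delta_rot=[
    [0,0,0],
    [0,0,0],
    [0,0,0],
    [0,0,0],
    [0,0,0],
    [0,0,0],
  ],
)

```text
time: 10.02
tool_pos: [0.459, 0.1865, 0.1532]
tcp_rot: [0.492, 3.1, 0.002]
wrist_force: [-0.4, -1.7, 5.1]
width: 0.247
```

```bash
python3 - <<'E'
from h import *
go((.458,.187,.152,72))
for n in ["side","scene"]:
    p=read_camera(n);c=cloud(p);h=cv2.cvtColor(p["image"],cv2.COLOR_RGB2HSV).astype(int)
    m=(np.hypot(c[...,0]-.458,c[...,1]-.185)<.05)&(c[...,2]>.028)&(c[...,2]<.072)&(h[...,0]<14)&(h[...,1]>100)
    P=c[m];print(n,len(P),np.percentile(P,[1,50,99],axis=0).round(3).tolist())
E
```

```text
t 10.02 pos [0.459  0.1865 0.1532] jaw 71.97 z [ 0.0032  0.0011 -1.    ] F [-0.4 -1.7  5.1] w 0.247 q6 -0.92
slide [0.11, 0.02, 0.12] rot [0.002, 0.003, -0.001]
side 339 [[0.433, 0.154, 0.028], [0.456, 0.18, 0.051], [0.487, 0.212, 0.071]]
scene 468 [[0.429, 0.157, 0.028], [0.453, 0.182, 0.051], [0.487, 0.214, 0.071]]
```

Contact is made (5 N), and the cup centre reads (.459,.185), on the pad centre. I release and rise.

play_rows(
  slide=[
    [0,0,0],
    [0,0,0],
    [0,0,0],
    [0,0,0],
    [0,0,0],
    [0,0,-0.3],
    [0,0,-1.5],
    [0,0,-3],
    [0,0,-5],
    [0,0,-7],
    [0,0,-9],
    [0,0,-11],
  ],
  delta_rot=[
    [0,0,0],
    [0,0,0],
    [0,0,0],
    [0,0,0],
    [0,0,0],
    [0,0,0],
    [0,0,0],
    [0,0,0],
    [0,0,0],
    [0,0,0],
    [0,0,0],
    [0,0,0],
  ],
  hand=0.55,
)

```text
time: 11.12
tool_pos: [0.4587, 0.1864, 0.2653]
tcp_rot: [0.492, 3.099, 0.003]
wrist_force: [0.6, 0.8, -0.8]
width: 0.552
```

```bash
python3 - <<'E'
from h import *
go((.67,.1225,.26,72))
for n in ["side","scene"]:
    p=read_camera(n);save(p,n+"6.png");c=cloud(p);h=cv2.cvtColor(p["image"],cv2.COLOR_RGB2HSV).astype(int)
    m=(np.hypot(c[...,0]-.458,c[...,1]-.185)<.05)&(c[...,2]>.028)&(c[...,2]<.072)&(h[...,0]<14)&(h[...,1]>100)
    P=c[m];print(n,len(P),np.percentile(P,[1,50,99],axis=0).round(3).tolist())
    m=(np.hypot(c[...,0]-.458,c[...,1]-.185)<.05)&(c[...,2]>.145)&(c[...,2]<.18);P=c[m];print(len(P),P.mean(0),P.min(0),P.max(0))
a=cv2.imread("pics/side6.png")[170:300,260:420];b=cv2.imread("pics/scene6.png")[150:280,330:490]
cv2.imwrite("pics/c6.png",np.hstack([cv2.resize(x,(400,325),interpolation=cv2.INTER_CUBIC) for x in (a,b)]))
E
```

```text
t 11.12 pos [0.4587 0.1864 0.2653] jaw 71.96 z [ 0.0041  0.0015 -1.    ] F [ 0.6  0.8 -0.8] w 0.552 q6 -0.92
slide [-22.07, 0.47, 0.61] rot [0.003, 0.003, -0.001]
side 335 [[0.432, 0.153, 0.029], [0.456, 0.183, 0.053], [0.484, 0.212, 0.07]]
85 [0.45837369 0.18677668 0.16116831] [0.44752017 0.17102397 0.14529578] [0.46796683 0.19626665 0.1718909 ]
scene 473 [[0.429, 0.154, 0.029], [0.454, 0.181, 0.05], [0.486, 0.212, 0.07]]
124 [0.46002179 0.18565844 0.16086333] [0.44856542 0.17240157 0.14552642] [0.46733031 0.19594361 0.17110738]
```

View pics/c6.png

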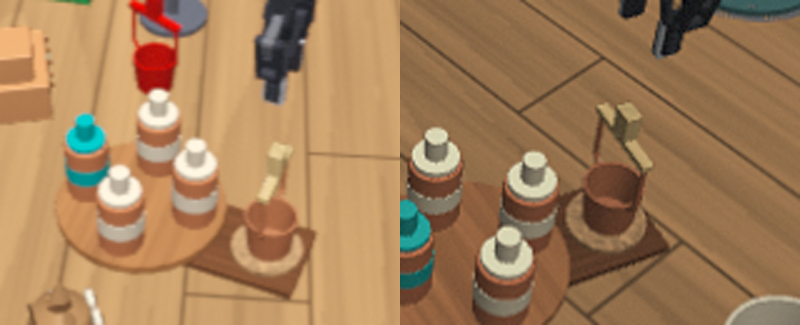

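The cup stands upright and free, centred on the pad (side crop around (270,225)). Next is the turquoise knob.

play_rows(
  slide=[
    [-2,0,0],
    [-5,0.1,0],
    [-8.5,0.2,0.2],
    [-12,0.3,0.2],
    [-15.5,0.4,0.4],
    [-18.5,0.4,0.6],
    [-20.5,0.5,0.6],
    [-21.7,0.5,0.6],
    [-22.1,0.5,0.6],
    [-22.1,0.5,0.6],
    [-22.1,0.5,0.6],
  ],
  delta_rot=[
    [0,0,0],
    [0,0,0],
    [0,0,-0.03],
    [0,0,-0.03],
    [0,0,-0.03],
    [0,0,-0.03],
    [0,0,-0.03],
    [0,0,-0.03],
    [0,0,-0.03],
    [0,0,-0.03],
    [0,0,-0.03],
  ],
)

```text
time: 12.13
tool_pos: [0.6719, 0.124, 0.2646]
tcp_rot: [0.444, 3.1, 0.009]
wrist_force: [-0.3, -0.6, -0.1]
width: 0.551
```

```bash
python3 - <<'E'
from h import *
go((.67,.1225,.126,75.5))
s=read_state();p=read_camera("wrist");save(p,"w7.png");c=cloud(p,s)
h=cv2.cvtColor(p["image"],cv2.COLOR_RGB2HSV).astype(int)
m=(c[...,2]>.132)&(c[...,2]<.146)&(np.hypot(c[...,0]-.607,c[...,1]-.139)<.1)
N,L=cv2.connectedComponents(m.astype(np.uint8))
for i in range(1,N):
    Q=c[L==i]
    if len(Q)>40: print(len(Q),Q.mean(0).round(4),h[L==i].mean(0).round(),cv2.minEnclosingCircle(Q[:,:2].astype(np.float32)))
E
```

```text
t 12.13 pos [0.6719 0.124  0.2646] jaw 73.7 z [ 0.0103  0.0042 -0.9999] F [-0.3 -0.6 -0.1] w 0.551 q6 -1.14
slide [0.26, -0.29, 13.85] rot [0.007, 0.009, -0.031]
696 [0.5464 0.1521 0.1388] [ 30.  38. 181.] ((0.5438525080680847, 0.15262846648693085), 0.010868019424378872)
790 [0.6212 0.2    0.1386] [ 29.  37. 189.] ((0.6212760806083679, 0.20056027173995972), 0.011055594310164452)
765 [0.5908 0.0755 0.1385] [ 26.  42. 190.] ((0.5907977819442749, 0.07442249357700348), 0.011111781932413578)
642 [0.6683 0.1224 0.1386] [ 88. 167. 136.] ((0.669073224067688, 0.12218832224607468), 0.010992037132382393)
```

View pics/w7.png

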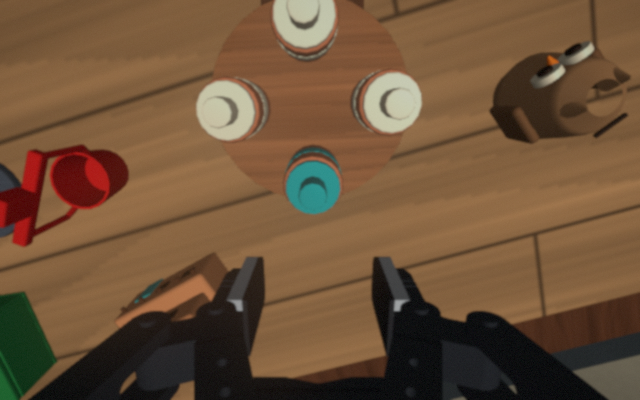

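play_rows(
  slide=[
    [0.25,-0.3,2],
    [0.25,-0.3,4.5],
    [0.25,-0.3,7],
    [0.25,-0.3,9.5],
    [0.25,-0.3,11.5],
    [0.25,-0.3,12.8],
    [0.25,-0.3,13.4],
    [0.25,-0.3,13.7],
    [0.25,-0.3,13.7],
  ],
  delta_rot=[
    [0.007,0.009,-0.03],
    [0.007,0.009,-0.03],
    [0.007,0.009,-0.03],
    [0.007,0.009,-0.03],
    [0.007,0.009,-0.03],
    [0.007,0.009,-0.03],
    [0.007,0.009,-0.03],
    [0.007,0.009,-0.03],
    [0.007,0.009,-0.03],
  ],
)

```text
time: 12.93
tool_pos: [0.67, 0.1228, 0.1283]
tcp_rot: [0.398, 3.116, 0.0]
wrist_force: [0.0, -0.3, 0.3]
width: 0.55
```

```bash
python3 - <<'E'
from h import *
go((.6695,.1225,.126,75.5))
s=read_state();p=read_camera("wrist");save(p,"w8.png")
E
```

```text
t 12.93 pos [0.67   0.1228 0.1283] jaw 75.46 z [ 6.e-04 -1.e-04 -1.e+00] F [ 0.  -0.3  0.3] w 0.55 q6 -1.17
slide [0.04, -0.04, 0.23] rot [0.0, 0.001, -0.001]
```

View pics/w8.png

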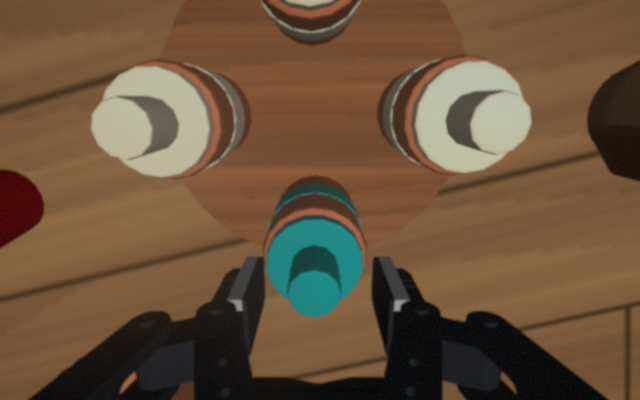

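The knob (314,290) sits midway between the pads (240 and 390). I close on it.

play_rows(
  slide=[
    [0,0,0.1],
    [0,0,0.1],
    [0,0,0.1],
    [0,0,0.1],
    [0,0,0.1],
    [0,0,0.1],
    [0,0,0.1],
    [0,0,0.1],
  ],
  delta_rot=[
    [0,0,0],
    [0,0,0],
    [0,0,0],
    [0,0,0],
    [0,0,0],
    [0,0,0],
    [0,0,0],
    [0,0,0],
  ],
  hand=0,
  force=25,
)

```text
time: 13.65
tool_pos: [0.6719, 0.123, 0.1302]
tcp_rot: [0.397, 3.111, 0.002]
wrist_force: [-0.4, 0.4, 6.6]
width: 0.241
```

```bash
cat >> h.py <<'E'
AX=np.array([.6066,.1378])
def arc(total,n,ease0=0,ease1=0):
    s=read_state();A=R.from_rotvec(s["tcp_rot"]).as_matrix();p0=s["tool_pos"]
    print("knob ang",np.degrees(np.arctan2(*(p0[:2]-AX)[::-1])).round(2),"r",np.hypot(*(p0[:2]-AX)).round(4))
    sl=[];ro=[]
    for k in range(1,n+1):
        a=np.radians(total*min(k,n-ease1)/(n-ease1));c,si=np.cos(a),np.sin(a)
        d=np.array([[c,-si],[si,c]])@(p0[:2]-AX)+AX
        v=A.T@(np.append(d,p0[2])-p0)*100;sl.append(v.round(2).tolist());ro.append([0,0,round(-a,3)])
    print(sl);print(ro)
E
python3 -c "
from h import *
go();arc(-38,12)"
```

```text
t 13.65 pos [0.6719 0.123  0.1302] jaw 75.45 z [ 5.1e-03  6.0e-04 -1.0e+00] F [-0.4  0.4  6.6] w 0.241 q6 -1.17
knob ang -12.81 r 0.0669
[[-0.0, -0.37, -0.0], [0.02, -0.74, -0.0], [0.06, -1.11, -0.0], [0.12, -1.47, -0.0], [0.2, -1.83, -0.0], [0.3, -2.19, -0.01], [0.42, -2.54, -0.01], [0.56, -2.88, -0.01], [0.71, -3.22, -0.01], [0.89, -3.54, -0.01], [1.08, -3.86, -0.01], [1.29, -4.16, -0.01]]
[[0, 0, np.float64(0.055)], [0, 0, np.float64(0.111)], [0, 0, np.float64(0.166)], [0, 0, np.float64(0.221)], [0, 0, np.float64(0.276)], [0, 0, np.float64(0.332)], [0, 0, np.float64(0.387)], [0, 0, np.float64(0.442)], [0, 0, np.float64(0.497)], [0, 0, np.float64(0.553)], [0, 0, np.float64(0.608)], [0, 0, np.float64(0.663)]]
```

```bash
sed -i 's/round(-a,3)/float(round(-a,3))/' h.py; python3 -c "
from h import *
arc(-30,12)"
```

```text
knob ang -12.81 r 0.0669
[[-0.0, -0.29, -0.0], [0.01, -0.58, -0.0], [0.03, -0.87, -0.0], [0.07, -1.16, -0.0], [0.11, -1.45, -0.0], [0.18, -1.74, -0.0], [0.25, -2.02, -0.0], [0.33, -2.3, -0.01], [0.43, -2.58, -0.01], [0.54, -2.85, -0.01], [0.66, -3.11, -0.01], [0.79, -3.37, -0.01]]
[[0, 0, 0.044], [0, 0, 0.087], [0, 0, 0.131], [0, 0, 0.175], [0, 0, 0.218], [0, 0, 0.262], [0, 0, 0.305], [0, 0, 0.349], [0, 0, 0.393], [0, 0, 0.436], [0, 0, 0.48], [0, 0, 0.524]]
```

play_rows(
  slide=[
    [0,-0.15,0],
    [0.05,-0.4,-0.1],
    [0.1,-0.7,-0.1],
    [0.15,-1.0,-0.1],
    [0.2,-1.3,-0.1],
    [0.25,-1.6,-0.1],
    [0.3,-1.9,-0.1],
    [0.4,-2.2,-0.1],
    [0.5,-2.5,-0.1],
    [0.6,-2.8,-0.1],
    [0.7,-3.1,-0.1],
    [0.85,-3.35,-0.1],
  ],
  delta_rot=[
    [0,0,0.02],
    [0,0,0.06],
    [0,0,0.11],
    [0,0,0.15],
    [0,0,0.2],
    [0,0,0.24],
    [0,0,0.29],
    [0,0,0.34],
    [0,0,0.385],
    [0,0,0.43],
    [0,0,0.48],
    [0,0,0.524],
  ],
)

```text
time: 14.65
tool_pos: [0.6557, 0.0915, 0.1302]
tcp_rot: [1.194, 2.899, 0.003]
wrist_force: [5.0, -2.0, -4.3]
width: 0.244
```

```bash
python3 -c "
from h import *
go();arc(-32,12);p=read_camera('scene');save(p,'s9.png')"
```

```text
t 14.65 pos [0.6557 0.0915 0.1302] jaw 45.23 z [ 6.2e-03 -7.0e-04 -1.0e+00] F [ 5.  -2.  -4.3] w 0.244 q6 -0.69
knob ang -43.29 r 0.0675
[[-0.0, -0.31, -0.0], [0.01, -0.63, -0.0], [0.04, -0.94, -0.0], [0.08, -1.25, -0.01], [0.14, -1.56, -0.01], [0.21, -1.87, -0.01], [0.3, -2.17, -0.01], [0.4, -2.47, -0.01], [0.51, -2.76, -0.01], [0.64, -3.05, -0.01], [0.78, -3.33, -0.02], [0.93, -3.6, -0.02]]
[[0, 0, 0.047], [0, 0, 0.093], [0, 0, 0.14], [0, 0, 0.186], [0, 0, 0.233], [0, 0, 0.279], [0, 0, 0.326], [0, 0, 0.372], [0, 0, 0.419], [0, 0, 0.465], [0, 0, 0.512], [0, 0, 0.559]]
```

View pics/s9.png

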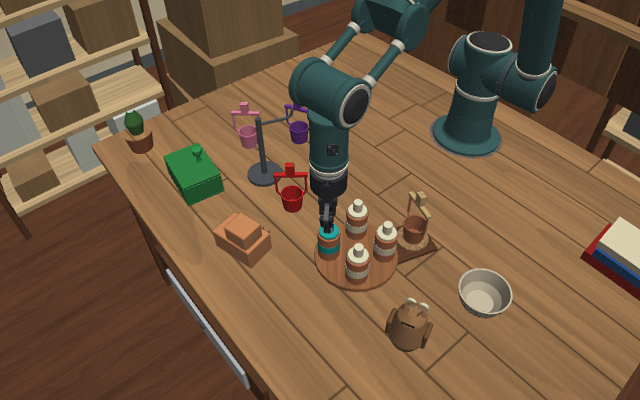

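Turning well: the turquoise jar is at (329,238). I keep going.

play_rows(
  slide=[
    [0,-0.3,0],
    [0,-0.6,0],
    [0,-0.9,0],
    [0.05,-1.25,0],
    [0.1,-1.55,0],
    [0.2,-1.85,0],
    [0.3,-2.15,0],
    [0.4,-2.45,0],
    [0.5,-2.75,0],
    [0.6,-3.05,0],
    [0.75,-3.35,0],
    [0.9,-3.6,0],
  ],
  delta_rot=[
    [0,0,0.047],
    [0,0,0.093],
    [0,0,0.14],
    [0,0,0.186],
    [0,0,0.233],
    [0,0,0.279],
    [0,0,0.326],
    [0,0,0.372],
    [0,0,0.419],
    [0,0,0.465],
    [0,0,0.512],
    [0,0,0.559],
  ],
)

```text
time: 15.7
tool_pos: [0.6238, 0.072, 0.1301]
tcp_rot: [1.953, 2.454, 0.005]
wrist_force: [1.7, -0.1, -0.0]
width: 0.241
```

```bash
python3 -c "
from h import *
go();arc(-32,12)"
```

```text
t 15.7 pos [0.6238 0.072  0.1301] jaw 12.97 z [ 6.5e-03 -8.0e-04 -1.0e+00] F [ 1.7 -0.1 -0. ] w 0.241 q6 -0.15
knob ang -75.33 r 0.068
[[-0.0, -0.32, -0.0], [0.01, -0.63, -0.0], [0.04, -0.95, -0.01], [0.08, -1.26, -0.01], [0.14, -1.57, -0.01], [0.21, -1.88, -0.01], [0.29, -2.19, -0.01], [0.39, -2.49, -0.02], [0.51, -2.78, -0.02], [0.63, -3.07, -0.02], [0.77, -3.36, -0.02], [0.93, -3.63, -0.02]]
[[0, 0, 0.047], [0, 0, 0.093], [0, 0, 0.14], [0, 0, 0.186], [0, 0, 0.233], [0, 0, 0.279], [0, 0, 0.326], [0, 0, 0.372], [0, 0, 0.419], [0, 0, 0.465], [0, 0, 0.512], [0, 0, 0.559]]
```

play_rows(
  slide=[
    [0,-0.3,0],
    [0.05,-0.6,0],
    [0.1,-0.9,0],
    [0.15,-1.25,0],
    [0.2,-1.55,0],
    [0.3,-1.85,0],
    [0.4,-2.15,0],
    [0.5,-2.45,0],
    [0.6,-2.75,0],
    [0.7,-3.05,0],
    [0.85,-3.35,0],
    [1.0,-3.6,0],
  ],
  delta_rot=[
    [0,0,0.047],
    [0,0,0.093],
    [0,0,0.14],
    [0,0,0.186],
    [0,0,0.233],
    [0,0,0.279],
    [0,0,0.326],
    [0,0,0.372],
    [0,0,0.419],
    [0,0,0.465],
    [0,0,0.512],
    [0,0,0.559],
  ],
)

```text
time: 16.7
tool_pos: [0.5866, 0.0727, 0.1302]
tcp_rot: [2.556, 1.817, 0.007]
wrist_force: [0.8, -4.4, 1.1]
width: 0.239
```

```bash
python3 -c "
from h import *
go();arc(-32,12)"
```

```text
t 16.7 pos [0.5866 0.0727 0.1302] jaw -19.19 z [ 0.007  -0.0023 -1.    ] F [ 0.8 -4.4  1.1] w 0.239 q6 0.42
knob ang -107.07 r 0.0681
[[-0.0, -0.32, -0.0], [0.01, -0.63, -0.0], [0.03, -0.95, -0.01], [0.07, -1.26, -0.01], [0.13, -1.58, -0.01], [0.19, -1.89, -0.01], [0.28, -2.19, -0.02], [0.38, -2.49, -0.02], [0.49, -2.79, -0.02], [0.61, -3.08, -0.02], [0.75, -3.37, -0.02], [0.9, -3.65, -0.03]]
[[0, 0, 0.047], [0, 0, 0.093], [0, 0, 0.14], [0, 0, 0.186], [0, 0, 0.233], [0, 0, 0.279], [0, 0, 0.326], [0, 0, 0.372], [0, 0, 0.419], [0, 0, 0.465], [0, 0, 0.512], [0, 0, 0.559]]
```

play_rows(
  slide=[
    [0,-0.3,0],
    [0.05,-0.6,0],
    [0.1,-0.9,0],
    [0.15,-1.25,0],
    [0.2,-1.55,0],
    [0.3,-1.85,0],
    [0.4,-2.15,0],
    [0.5,-2.45,0],
    [0.6,-2.75,0],
    [0.7,-3.05,0],
    [0.85,-3.35,0],
    [1.0,-3.6,0],
  ],
  delta_rot=[
    [0,0,0.047],
    [0,0,0.093],
    [0,0,0.14],
    [0,0,0.186],
    [0,0,0.233],
    [0,0,0.279],
    [0,0,0.326],
    [0,0,0.372],
    [0,0,0.419],
    [0,0,0.465],
    [0,0,0.512],
    [0,0,0.559],
  ],
)

```text
time: 17.7
tool_pos: [0.5554, 0.093, 0.1301]
tcp_rot: [2.959, 1.038, 0.007]
wrist_force: [-0.6, -3.4, 2.9]
width: 0.243
```

```bash
python3 -c "
from h import *
go();arc(-32,12);p=read_camera('side');save(p,'s10.png');p=read_camera('scene');save(p,'s10b.png')"
```

```text
t 17.7 pos [0.5554 0.093  0.1301] jaw -51.35 z [ 0.0061 -0.0038 -1.    ] F [-0.6 -3.4  2.9] w 0.243 q6 1.02
knob ang -138.81 r 0.068
[[-0.01, -0.32, -0.0], [0.0, -0.63, -0.0], [0.02, -0.95, -0.01], [0.06, -1.26, -0.01], [0.11, -1.58, -0.01], [0.18, -1.88, -0.01], [0.26, -2.19, -0.01], [0.36, -2.49, -0.02], [0.47, -2.79, -0.02], [0.59, -3.08, -0.02], [0.72, -3.37, -0.02], [0.87, -3.65, -0.02]]
[[0, 0, 0.047], [0, 0, 0.093], [0, 0, 0.14], [0, 0, 0.186], [0, 0, 0.233], [0, 0, 0.279], [0, 0, 0.326], [0, 0, 0.372], [0, 0, 0.419], [0, 0, 0.465], [0, 0, 0.512], [0, 0, 0.559]]
```

View pics/s10.png

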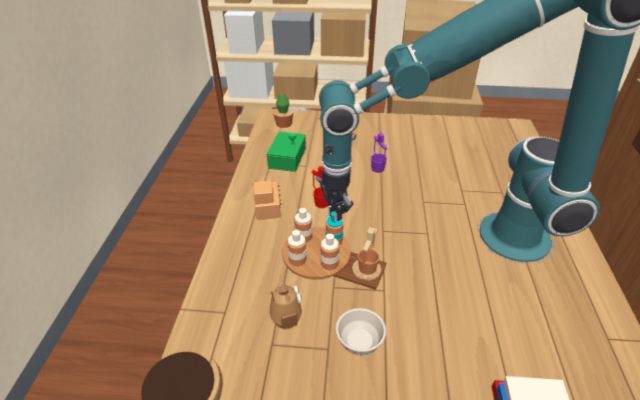

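View pics/s10b.png

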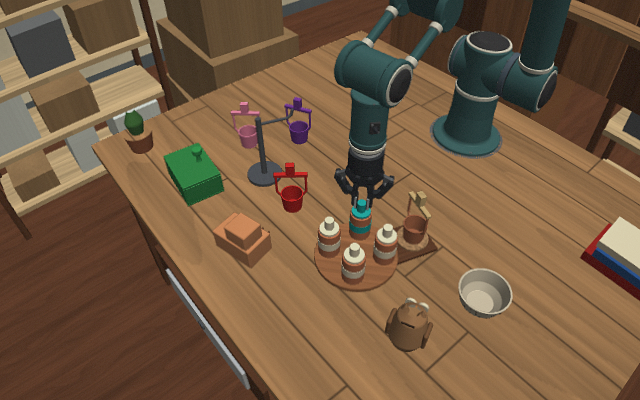

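play_rows(
  slide=[
    [0,-0.3,0],
    [0,-0.6,0],
    [0.05,-0.9,0],
    [0.1,-1.25,0],
    [0.15,-1.55,0],
    [0.25,-1.85,0],
    [0.3,-2.15,0],
    [0.4,-2.45,0],
    [0.5,-2.75,0],
    [0.65,-3.05,0],
    [0.8,-3.35,0],
    [0.9,-3.6,0],
  ],
  delta_rot=[
    [0,0,0.047],
    [0,0,0.093],
    [0,0,0.14],
    [0,0,0.186],
    [0,0,0.233],
    [0,0,0.279],
    [0,0,0.326],
    [0,0,0.372],
    [0,0,0.419],
    [0,0,0.465],
    [0,0,0.512],
    [0,0,0.559],
  ],
)

```text
time: 18.8
tool_pos: [0.54, 0.1266, 0.1301]
tcp_rot: [3.132, 0.184, 0.009]
wrist_force: [0.3, -2.5, 0.2]
width: 0.245
```

```bash
cat > k.py <<'E'
from h import *
go()
for n in ["scene","side"]:
    p=read_camera(n);save(p,n+"_k%d.png"%p["shot"]);c=cloud(p);h=cv2.cvtColor(p["image"],cv2.COLOR_RGB2HSV).astype(int)
    m=(c[...,2]>.134)&(c[...,2]<.145)&(np.hypot(c[...,0]-AX[0],c[...,1]-AX[1])<.085)&(h[...,1]<80)&(h[...,2]>120)
    N,L=cv2.connectedComponents(m.astype(np.uint8))
    for i in range(1,N):
        Q=c[L==i]
        if len(Q)>20: o=np.array(cv2.minEnclosingCircle(Q[:,:2].astype(np.float32))[0]);a=Q.mean(0)[:2];d=a-AX;print(p["shot"],n,len(Q),a.round(4),"ang",np.degrees(np.arctan2(d[1],d[0])).round(1),"r",np.hypot(*d).round(4))
E
python3 k.py; python3 -c "
from h import *
arc(-26,12)"
```

```text
t 18.8 pos [0.54   0.1266 0.1301] jaw -83.29 z [ 0.0063 -0.0042 -1.    ] F [ 0.3 -2.5  0.2] w 0.245 q6 1.65
21 scene 58 [0.616  0.0745] ang -81.5 r 0.064
21 scene 68 [0.5962 0.2032] ang 99.0 r 0.0662
21 scene 71 [0.6703 0.1484] ang 9.5 r 0.0645
22 side 39 [0.6167 0.073 ] ang -81.1 r 0.0656
22 side 39 [0.6715 0.1465] ang 7.6 r 0.0655
22 side 48 [0.5983 0.2016] ang 97.4 r 0.0643
knob ang -170.63 r 0.0676
[[-0.01, -0.26, -0.0], [-0.0, -0.51, -0.0], [0.01, -0.77, -0.0], [0.03, -1.02, -0.0], [0.06, -1.27, -0.01], [0.11, -1.53, -0.01], [0.16, -1.78, -0.01], [0.22, -2.02, -0.01], [0.29, -2.27, -0.01], [0.37, -2.51, -0.01], [0.45, -2.75, -0.01], [0.55, -2.99, -0.01]]
[[0, 0, 0.038], [0, 0, 0.076], [0, 0, 0.113], [0, 0, 0.151], [0, 0, 0.189], [0, 0, 0.227], [0, 0, 0.265], [0, 0, 0.303], [0, 0, 0.34], [0, 0, 0.378], [0, 0, 0.416], [0, 0, 0.454]]
```

play_rows(
  slide=[
    [0,-0.3,0],
    [0,-0.6,0],
    [0,-0.9,0],
    [0.05,-1.2,0],
    [0.1,-1.5,0],
    [0.15,-1.8,0],
    [0.2,-2.1,0],
    [0.3,-2.35,0],
    [0.35,-2.6,0],
    [0.45,-2.8,0],
    [0.5,-2.95,0],
    [0.55,-3,0],
  ],
  delta_rot=[
    [0,0,0.045],
    [0,0,0.09],
    [0,0,0.135],
    [0,0,0.18],
    [0,0,0.225],
    [0,0,0.27],
    [0,0,0.315],
    [0,0,0.355],
    [0,0,0.39],
    [0,0,0.42],
    [0,0,0.445],
    [0,0,0.454],
  ],
)

```text
time: 19.9
tool_pos: [0.5422, 0.1567, 0.1301]
tcp_rot: [3.095, -0.521, 0.012]
wrist_force: [-0.1, -3.1, 2.1]
width: 0.245
```

play_rows(
  slide=[
    [0,0,0],
    [0,0,0],
    [0,0,0],
  ],
  delta_rot=[
    [0,0,0],
    [0,0,0],
    [0,0,0],
  ],
)

```text
time: 20.15
tool_pos: [0.5422, 0.1565, 0.1301]
tcp_rot: [3.095, -0.519, 0.012]
wrist_force: [-0.2, -3.6, 1.5]
width: 0.24
```

```bash
python3 k.py; python3 - <<'E'
from h import *
s=read_state()
for n in ["scene","side"]:
    p=read_camera(n);c=cloud(p);h=cv2.cvtColor(p["image"],cv2.COLOR_RGB2HSV).astype(int)
    m=(np.hypot(c[...,0]-.458,c[...,1]-.185)<.05)&(c[...,2]>.028)&(c[...,2]<.072)&(h[...,0]<14)&(h[...,1]>100)
    P=c[m];print(n,len(P),np.percentile(P,[1,50,99],axis=0).round(3).tolist())
    m=(np.hypot(c[...,0]-.458,c[...,1]-.185)<.03)&(c[...,2]>.145)&(c[...,2]<.175);P=c[m];print(len(P),P.mean(0).round(4),P.min(0).round(3),P.max(0).round(3))
    P=c[(abs(c[...,2]-.018)<.0025)&(np.hypot(c[...,0]-.458,c[...,1]-.185)<.046)&(h[...,2]>120)];print("pad",cv2.minEnclosingCircle(P[:,:2].astype(np.float32)))
    P=c[(abs(c[...,2]-.03)<.003)&(np.hypot(c[...,0]-.607,c[...,1]-.139)<.12)];print(" disc",cv2.minEnclosingCircle(P[:,:2].astype(np.float32)))
    save(p,n+"_f.png")
a=cv2.imread("pics/side_f.png")[170:300,260:420];b=cv2.imread("pics/scene_f.png")[150:280,320:480]
cv2.imwrite("pics/cf.png",np.hstack([cv2.resize(x,(400,325),interpolation=cv2.INTER_CUBIC) for x in (a,b)]))
E
```

```text
t 20.15 pos [0.5422 0.1565 0.1301] jaw -109.05 z [ 0.0066 -0.0049 -1.    ] F [-0.2 -3.6  1.5] w 0.24 q6 2.15
23 scene 56 [0.5872 0.0772] ang -107.7 r 0.0636
23 scene 65 [0.6683 0.1192] ang -16.8 r 0.0644
23 scene 72 [0.6255 0.2013] ang 73.4 r 0.0663
24 side 41 [0.5883 0.075 ] ang -106.2 r 0.0654
24 side 43 [0.6689 0.1188] ang -16.9 r 0.0651
24 side 48 [0.6261 0.1999] ang 72.5 r 0.0651
scene 471 [[0.429, 0.155, 0.029], [0.454, 0.181, 0.051], [0.487, 0.213, 0.07]]
127 [0.4602 0.1859 0.1604] [0.447 0.171 0.145] [0.468 0.197 0.171]
pad ((0.45850151777267456, 0.18594704568386078), 0.03989928960800171)
 disc ((0.6064270734786987, 0.13797122240066528), 0.10063662379980087)
side 341 [[0.432, 0.154, 0.028], [0.456, 0.186, 0.052], [0.484, 0.211, 0.07]]
83 [0.4583 0.1867 0.1616] [0.447 0.171 0.145] [0.468 0.195 0.172]
pad ((0.45897048711776733, 0.18170352280139923), 0.04392173886299133)
 disc ((0.6087299585342407, 0.13689211010932922), 0.10128458589315414)
```

View pics/cf.png

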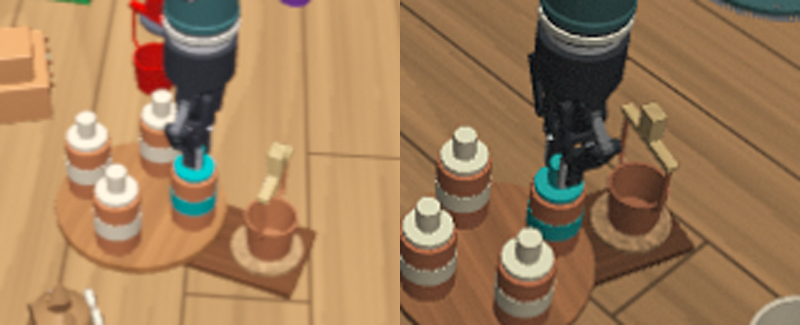

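play_rows(
  slide=[
    [0,-0.04,0],
    [0,-0.08,0],
    [0,-0.08,0],
    [0,-0.08,0],
    [0,-0.08,0],
    [0,-0.08,0],
  ],
  delta_rot=[
    [0,0,0.006],
    [0,0,0.012],
    [0,0,0.012],
    [0,0,0.012],
    [0,0,0.012],
    [0,0,0.012],
  ],
)

```text
time: 20.85
tool_pos: [0.5424, 0.1574, 0.1301]
tcp_rot: [3.091, -0.539, 0.012]
wrist_force: [-0.0, -3.5, 1.0]
width: 0.243
```

```bash
python3 k.py
```

```text
t 20.85 pos [0.5424 0.1574 0.1301] jaw -109.78 z [ 0.0067 -0.0048 -1.    ] F [-0.  -3.5  1. ] w 0.243 q6 2.16
27 scene 56 [0.5864 0.0771] ang -108.4 r 0.064
27 scene 64 [0.6683 0.1188] ang -17.1 r 0.0645
27 scene 70 [0.626  0.2007] ang 72.9 r 0.0658
28 side 40 [0.587  0.0757] ang -107.6 r 0.0651
28 side 39 [0.6687 0.1174] ang -18.2 r 0.0653
28 side 46 [0.627  0.1998] ang 71.8 r 0.0653
```

View pics/scene_k27.png

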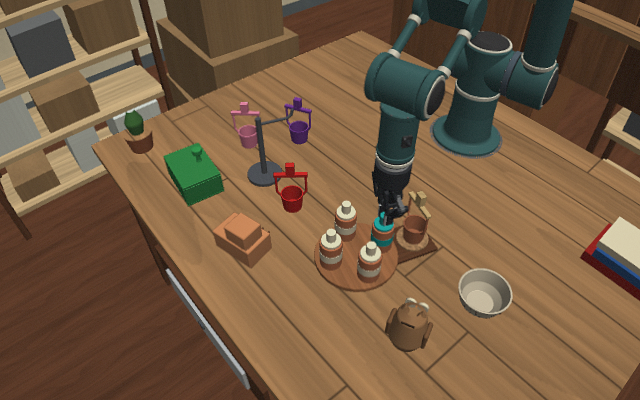

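```bash
python3 -c "
from workcell import *
s=read_state();print(s['joint_vel'].round(3),s['wrist_force'].round(1),s['width'])
print(finish_job())"
```

```text
[ 0.001 -0.001  0.    -0.    -0.001 -0.   ] [-0.1 -2.7  1.5] 0.24101083247280927
the job is handed in; nothing more can be done
None
```

I unhooked the copper cup, stood it upright on the cork pad and let go. I then turned the carousel about 184° at roughly 30°/s by the turquoise jar's knob. I handed the job in at about 21 s, still gripping that knob.

- **Cup:** it measured about (0.458, 0.184), within about 2 mm of the pad centre. It did not move while the carousel turned.
- **Carousel:** the turquoise jar ended at 162.0–162.4°, and the front direction is 162.0–162.5°. The two cameras disagree by about 1°, so the alignment is only that certain.
- **Forces:** the wrist force readings I saw stayed below 7 N, and the arm was still at hand-in.
- **Other objects:** in the last picture the bowl, the owl, the little house and the look-alike cups are where they started. I judged this by eye only.

The one small disagreement was when gripping the knob: the fingertips touched the lid and lifted the tool about 2 mm, with no visible effect.

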